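# Slide the loaded sample tray over the gap into its dock

## Task

Take the sample tray by its upright grip and slide it, with its two jars standing in it, from the stand across the open gap into the guide rails of the dock. Keep it level the whole way: do not let its front sag into the gap and do not lift it over. Push it gently home until it has pushed the end stop's black plunger fully in, then let go and leave it there; leave the other bottles and jar alone.

Things in the scene. Friction and masses are not known exactly. Their poses are not given: they have to be found in the camera images.
- stand: Fixed low stand with a flat grey top, 165 (x) x 184 (y) x 60 mm high. Origin on the desk under the centre of the top; +x points toward the dock, its edge facing the gap is at x = +82.5 mm.
- dock_entry (a point): Middle of the dock's entry edge, at deck height (60 mm above the desk, level with the stand's top). +x points into the dock, +y across, +z up. It lies across an open gap of 70 to 80 mm from the stand, up to 8 mm sideways and 2 degrees askew. The deck's first 22 mm slope down toward the gap by 5 mm as a lead-in.
- dock: Fixed dock, deck 215 (x) x 200 mm (y); origin on the desk, 60 mm under dock_entry, same axes. Two guide rails 16 mm high run from x = 25 to 175 mm, 164 mm apart inside (2 mm play on each side of the tray), with flared mouths toward the gap. A grey end stop block (26 x 62 x 34 mm) is clamped on the deck, with a black plunger on its front.
- plunger (a joint): How far the end stop's plunger is pushed in, m: 0 = out, 0.009 = fully in, hard stop. Moves along the dock's +x with about 5 N of friction, no spring, stays where pushed. Face 44 x 16 mm, centre 13 mm above the deck; when out it lies 150 to 174 mm past the entry edge (differs each time, its place is not measured: look or feel for it).
- tray_grip (a point): Centre of the tray's upright black grip plate, 10 thick (x) x 70 wide (y) x 30 mm high, on two posts. It is 60 mm above the tray's underside and 146 mm behind the tray's front edge, on its centre line. +x points to the tray's front (toward the dock). At least 45 mm is free for fingers before and behind the plate.
- tray_front (a point): Middle of the tray's front edge, at underside level (60 mm above the desk on stand and dock); axes as tray_grip. Steel tray 160 x 160 mm, walls 22 mm high, floor 6 mm, front lower edge upturned by 4 mm over the last 20 mm, 0.25 kg. Loaded, its centre of mass is 55 to 65 mm behind the front edge: unheld, it tips into the gap.
- jar_a_mid (a point): Centre of a white screw-lid sample jar, 74 mm across x 87 mm high, 0.18 to 0.29 kg, standing loose in the tray's front bay (3 mm play) on the tray's +y side; z is its upright axis. To ride along, not handled.
- jar_b_mid (a point): The same for the second jar, on the tray's -y side.
- bottle_0: Bystander: small dropper bottle, 28 mm across x 68 mm high, standing on the desk beside the gap on the far side (origin under its centre).
- bottle_1: Bystander: small dropper bottle, 28 mm across x 68 mm high, standing on the desk beside the stand on the far side (origin under its centre).
- jar_c: Bystander: sample jar, 74 mm across x 87 mm high, standing on the desk on the far side of the dock (origin under its centre).
Mind the look-alikes: they are no part of the job. Leave any purple or red look-alike of the part that bears jar_b_mid alone.

How it is judged:
By the outcome, as a careful person would: the job done as asked, in the order asked, and still so for the second after the job is handed in, with the robot touching nothing.
It also fails if it takes over 72 s, if anything falls off the work surface, if the arm or the gripper's body presses on something with over 40 N, if the wrist force passes 120 N, or if a joint passes its speed limit or range.

## Robot

A 7-joint arm with a two-finger parallel gripper is mounted at the origin on a cart in front of the work surface, level with it; the furniture and walls round the work are solid. World frame = base frame: x ahead of the robot, y to its left, z up, the work surface at z = 0. Lengths are in m, angles in rad, forces in N, time in s.
With the tool pointing down it reaches from about 0.425 to 0.825 m from the base axis. Payload 3.6 kg.
Tool frame: the origin (TCP) lies midway between the tips of the shut fingers; the grasp point (between the pads) lies 19 mm behind it; x points along the fingers, y is the direction in which the jaws open and shut, and the axes are right-handed (so a half turn about x gives the same grasp; the last joint's range is limited). The gripper opens to 85 mm and grips with 20 to 120 N. Pads are 22 mm wide; open, the fingers measure 114 mm over their backs; the gripper's body (76 mm by 85 mm) begins 54 mm behind the grasp point. The pads swing forward as they close: fully open they stand 13 mm farther back than shut.
Start: joints at [1.202, 0.615, -0.013, 1.423, 0.008, 1.103, -0.04], TCP at [0.218, -0.612, 0.231] pointing down, gripper open.
Joint ranges: [-3.12, 3.12], [-0.3, 2.06], [-1.34, 1.32], [0.26, 2.42], [-1.36, 4.5], [0.01, 1.98], [-2.84, 2.84]. Speed limits (rad/s): [2.79, 2.79, 3.14, 3.14, 3.14, 3.14, 3.14].

## Interface

Orientations are given as a unit quaternion [w, x, y, z].
In Python, from station import env gives the robot as it stands. The module is installed in compiled form; this text tells all that it offers.
- The arm moves only by the tool arm_command, never from a script. Its argument "increments" is a list of rows, each an object of numbers: "claw": the finger opening in cm, from 0 to 8.54; "dx", "dy", "dz": the shift along the tool's x, y, z in cm; "ax", "ay", "az": the turn, a rotation vector about the tool's x, y, z in degrees. A call has 1 to 10 rows; each row shifts and turns the commanded pose from where the row before left it, along the tool's axes as they then stand; what a row does not reach is not made up. A row lasts 1/8 s, in which the tool goes at most 62.5 mm and 10.7 degrees, less where a joint would pass 70% of its speed; a pose out of reach is approached as far as the arm can. A call with a gripper value outside its range is refused whole. The fingers move at their own pace and stop on an object; "squeeze" is the grip in N (left out, the last holds). Time passes only in rows, so rows that do not move let the fingers close. It gives the time, the measured TCP pose, the force and the opening at its end, in the units of the state.
- env.read_state(): the state, without advancing time (a new reading comes with each control period).
- env.capture(name): name is "scene" or "top"; returns the picture (480x640x3 uint8, red, green, blue); there is no depth.
- env.camera_params(name): a dict with "camera_matrix" (3x3 intrinsics, pixels), "eye" and "attitude" of the camera in the world. Camera axes: x right, y down, z forward; pixel columns grow to the right and rows downward; lengths in m; the calibration is good to about 2 mm. A picture is of the moment at which its call begins. camera_params takes no time and is no camera call.
- env.hand_in(): hands the job in, once; it reports no verdict.
The state is a dict: "clock": time; "qpos": joint angles; "dq": joint speeds; "tau": joint torques, N m; "position": TCP position; "ee_rot": TCP orientation; "ft_force": force on the tool from outside, world axes, zero at the start; "moment": the same for the moment, N m; "opening": finger opening in m.
Only numpy, scipy, OpenCV 4.12 (cv2) and the standard library are available. Lean on these libraries where they do the work, as an engineer would, in place of code of your own. Each camera call takes 0.05 s, during which the arm holds its last target. There are 200 camera calls.

## Working session

There is one attempt and no reset: what is moved stays moved. The work goes in short steps, Python scripts to look and compute and a tool call to move; the robot and the scene stay as the last step left them, time stands still between calls to the robot, and variables do not carry over. Pictures are saved under pics/ and viewed, about 8 in all and at most 12, crops included, and the job is handed in when it is done.

Besides the shell and the picture viewer there is one more tool, called after "Call:" as name([rows], argument=value, ...), one row to a line, values as JSON. arm_command: Moves the arm, as the interface text tells. Its arguments: {"type":"object","properties":{"increments":{"type":"array","items":{"type":"object","properties":{"claw":{"type":"number"},"dx":{"type":"number"},"dy":{"type":"number"},"dz":{"type":"number"},"ax":{"type":"number"},"ay":{"type":"number"},"az":{"type":"number"}}}},"squeeze":{"type":"number"}},"required":["increments"]}

```bash
mkdir -p pics; cat > h.py <<'E'
from station import env
import numpy as np, cv2
from scipy.spatial.transform import Rotation as R
def rot(q):
    q=np.array(q,float)
    return q if q.shape==(3,3) else R.from_quat(q,scalar_first=True).as_matrix()
def cam(n):
    p=env.camera_params(n); return np.array(p['camera_matrix']),np.array(p['eye']),rot(p['attitude'])
def ray(n,u,v,z):
    K,e,A=cam(n); d=A@np.linalg.solve(K,[u,v,1.]); return e+d*(z-e[2])/d[2]
def proj(n,P):
    K,e,A=cam(n); c=K@(A.T@(np.array(P,float)-e)); return c[:2]/c[2]
def shot(n,f):
    im=env.capture(n)[:,:,::-1].copy(); cv2.imwrite('pics/'+f,im); return im
E
python3 - <<'E'
from h import *
s=env.read_state(); print({k:np.round(v,3) for k,v in s.items()})
print(rot(s['ee_rot']).round(3))
for n in ('scene','top'): shot(n,n+'0.png'); print(env.camera_params(n))
E
```

```text
{'clock': np.float64(0.0), 'qpos': array([ 1.203,  0.616, -0.013,  1.425,  0.008,  1.103, -0.04 ]), 'dq': array([ 0.001, -0.001,  0.   , -0.001,  0.   ,  0.   , -0.001]), 'tau': array([ 0.0000e+00, -4.6921e+01,  2.5900e-01, -1.7103e+01,  1.0000e-02,
        1.0000e-02,  0.0000e+00]), 'position': array([ 0.218, -0.612,  0.23 ]), 'ee_rot': array([-0.119, -0.697, -0.121,  0.697]), 'ft_force': array([ 0.076, -0.219, -0.14 ]), 'moment': array([-0.004,  0.01 , -0.014]), 'opening': np.float64(0.085)}
[[-0.001  0.335 -0.942]
 [ 0.002 -0.942 -0.335]
 [-1.    -0.003  0.   ]]
{'camera_matrix': array([[501.82551432,   0.        , 326.00292937],
       [  0.        , 501.82551432, 243.88902893],
       [  0.        ,   0.        ,   1.        ]]), 'eye': array([0.15750343, 0.90113828, 0.79789896]), 'attitude': array([ 0.09646734, -0.1918363 ,  0.8739684 , -0.43597261])}
{'camera_matrix': array([[537.68580965,   0.        , 323.65453774],
       [  0.        , 537.68580965, 242.83900423],
       [  0.        ,   0.        ,   1.        ]]), 'eye': array([0.42210787, 0.03659435, 1.22808546]), 'attitude': array([ 0.04035168, -0.69809096,  0.713653  , -0.04171508])}
```

View pics/top0.png

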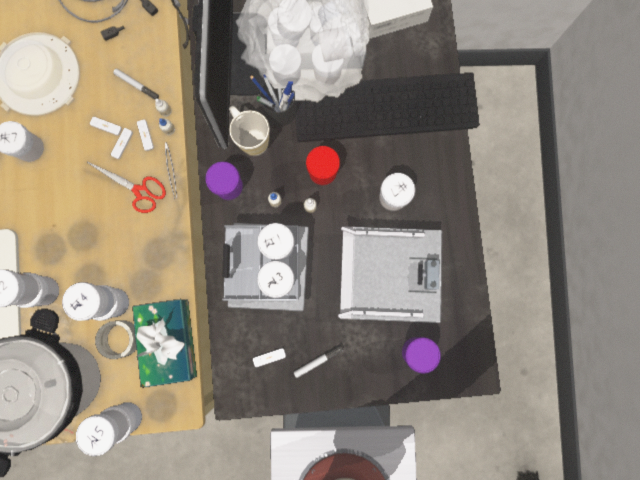

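View pics/scene0.png

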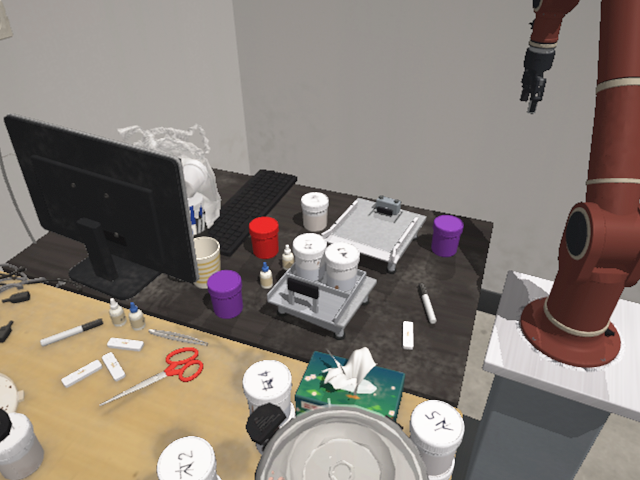

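The top view has world +x up and +y left. The tray is on the stand at about (265,263), with its black grip at (231,258) and its white jars at (275,240) and (277,279). The dock is at (390,273), with its end stop at about (427,272). The bystanders are the bottles at (274,199) and (310,204) and the jar at (397,191). The look-alikes, which I'll leave alone, are purple at (224,180) and (423,355) and red at (323,163). Next is one close crop.

```bash
python3 - <<'E'
from h import *
im=cv2.imread('pics/top0.png')[215:330,215:450]
cv2.imwrite('pics/crop1.png',cv2.resize(im,None,fx=3.4,fy=3.4,interpolation=cv2.INTER_CUBIC))
im=cv2.imread('pics/scene0.png')[185:345,255:455]
cv2.imwrite('pics/crop2.png',cv2.resize(im,None,fx=3.7,fy=3.7,interpolation=cv2.INTER_CUBIC))
E
```

```text
(no output)
```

View pics/crop1.png

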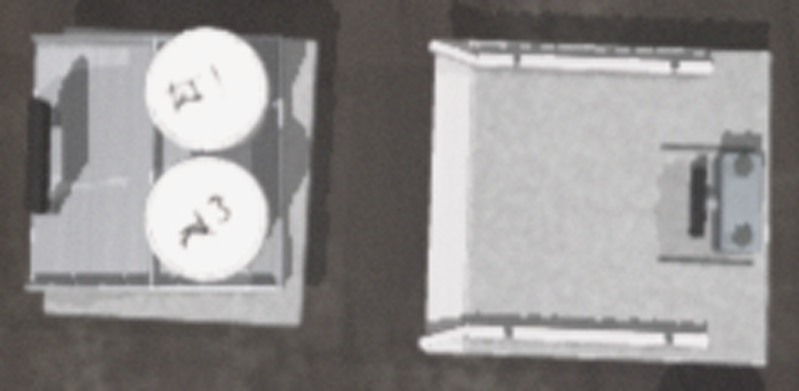

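View pics/crop2.png

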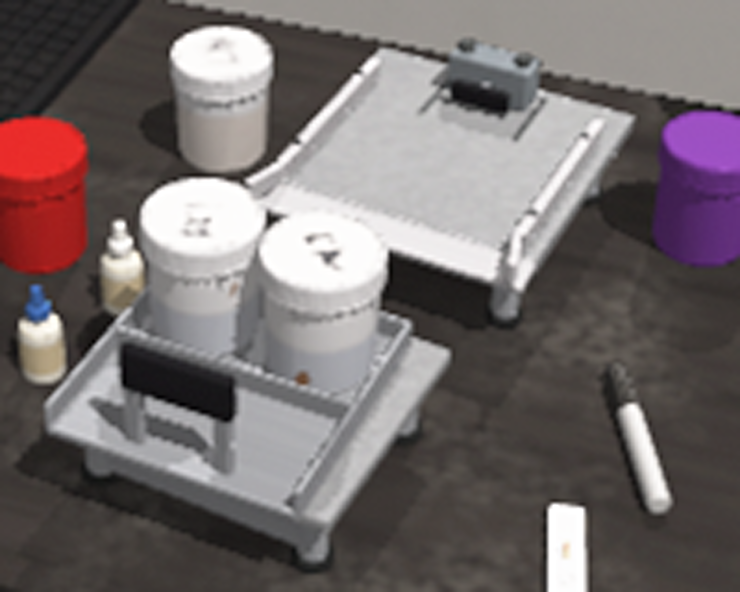

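The crops show the grip plate at crop1 (38,155), with the tray about 2° askew to the stand. The dock entry edge runs from (436,42) to (424,348), and the plunger face is at x≈690, y≈196. Next I'll compute world positions.

```bash
python3 - <<'E'
from h import *
T=lambda x,y,z:ray('top',(x+.5)/3.4-.5+215,(y+.5)/3.4-.5+215,z)
S=lambda x,y,z:ray('scene',(x+.5)/3.7-.5+255,(y+.5)/3.7-.5+185,z)
def show(n,f,*l):
    for p in l: print(n,p,(f(*p)*1000).round(1))
show('grip top edge ends',T,(38,98,.135),(39,212,.135),(27,155,.135),(50,155,.135))
show('grip scene',S,(121,346,.135),(236,393,.135),(121,397,.105),(236,418,.105))
show('tray TL BL TR BR',T,(36,36,.082),(28,286,.082),(282,40,.082),(280,287,.082))
show('tray scene TL(far) rear near, front near, front far',S,(48,405,.06),(318,525,.066),(411,325,.082))
show('jar lids',T,(207,90,.153),(207,219,.153))
show('stand BL BR TR',T,(45,310,.06),(300,325,.06),(317,42,.06))
show('stand scene front near',S,(450,352,.06))
show('dock entry, far',T,(438,42,.055),(424,348,.055),(771,52,.06),(765,364,.06))
show('rails inner top',T,(475,66,.076),(713,72,.076),(470,328,.076),(708,326,.076))
show('plunger',T,(690,158,.081),(690,236,.081))
show('plunger scene',S,(452,80,.081),(511,93,.081),(452,100,.065),(511,112,.065))
show('dock scene far corners',S,(633,118,.06),(380,48,.06))
K,e,A=cam('top');print(A.round(3))
E
```

```text
grip top edge ends (38, 98, 0.135) [552.7 233.2 135. ]
grip top edge ends (39, 212, 0.135) [484.1 232.7 135. ]
grip top edge ends (27, 155, 0.135) [518.4 239.9 135. ]
grip top edge ends (50, 155, 0.135) [518.1 226.1 135. ]
grip scene (121, 346, 0.135) [550.5 238.5 135. ]
grip scene (236, 393, 0.135) [477.3 246.5 135. ]
grip scene (121, 397, 0.105) [547.9 246.3 105. ]
grip scene (236, 418, 0.105) [483.1 235.  105. ]
tray TL BL TR BR (36, 36, 0.082) [598.6 244.   82. ]
tray TL BL TR BR (28, 286, 0.082) [441.1 249.1  82. ]
tray TL BL TR BR (282, 40, 0.082) [592.6  88.2  82. ]
tray TL BL TR BR (280, 287, 0.082) [437.  92.  82.]
tray scene TL(far) rear near, front near, front far (48, 405, 0.06) [608.7 227.7  60. ]
tray scene TL(far) rear near, front near, front far (318, 525, 0.066) [425.3 254.7  66. ]
tray scene TL(far) rear near, front near, front far (411, 325, 0.082) [433.9  96.4  82. ]
jar lids (207, 90, 0.153) [553.1 129.9 153. ]
jar lids (207, 219, 0.153) [476.8 130.8 153. ]
stand BL BR TR (45, 310, 0.06) [426.1 242.4  60. ]
stand BL BR TR (300, 325, 0.06) [413.1  80.8  60. ]
stan
[... 355 characters left out ...]
6) [574.1 -33.9  76. ]
rails inner top (713, 72, 0.076) [ 566.9 -185.    76. ]
rails inner top (470, 328, 0.076) [409. -26.  76.]
rails inner top (708, 326, 0.076) [ 407.  -174.9   76. ]
plunger (690, 158, 0.081) [ 512.1 -167.2   81. ]
plunger (690, 236, 0.081) [ 463.1 -165.1   81. ]
plunger scene (452, 80, 0.081) [ 505.5 -169.3   81. ]
plunger scene (511, 93, 0.081) [ 461.8 -170.7   81. ]
plunger scene (452, 100, 0.065) [ 504.1 -168.2   65. ]
plunger scene (511, 112, 0.065) [ 460.6 -171.1   65. ]
dock scene far corners (633, 118, 0.06) [ 381.3 -207.4   60. ]
dock scene far corners (380, 48, 0.06) [ 580.4 -219.9   60. ]
[[-0.022 -0.993  0.116]
 [-1.     0.022 -0.003]
 [ 0.001 -0.116 -0.993]]
```

```bash
cat > fit.py <<'E'
from h import *
from scipy.optimize import differential_evolution
def seg(a,b,n=60): a,b=np.array(a,float),np.array(b,float); return a+(b-a)*np.linspace(0.04,.96,n)[:,None]
def edges(f,im):
    g=cv2.GaussianBlur(cv2.cvtColor(im,cv2.COLOR_BGR2GRAY),(0,0),1.0).astype(np.float32)
    return cv2.Sobel(g,cv2.CV_32F,1,0)/8,cv2.Sobel(g,cv2.CV_32F,0,1)/8
def fit(n,im,model,x0,r=(.012,.012,3.)):
    gx,gy=edges(n,im); K,e,A=cam(n)
    segs=[seg(a,b) for a,b in model]
    def uv(P,x):
        # yaw deg: object +x points to world -y, turned by yaw toward -x
        t=np.deg2rad(-90-x[2]); c,s=np.cos(t),np.sin(t)
        W=np.c_[x[0]+c*P[:,0]-s*P[:,1],x[1]+s*P[:,0]+c*P[:,1],P[:,2]]
        q=(W-e)@A@K.T; return q[:,:2]/q[:,2:]
    def cost(x):
        tot=0
        for P in segs:
            p=uv(P,x).astype(np.float32); d=p[-1]-p[0]; nn=np.array([-d[1],d[0]])/np.linalg.norm(d)
            m=[cv2.remap(g,p[:,:1].copy(),p[:,1:].copy(),cv2.INTER_LINEAR)[:,0] for g in(gx,gy)]
            tot-=np.minimum(np.abs(m[0]*nn[0]+m[1]*nn[1]),12).mean()
        return tot/len(segs)
    x0=np.array(x0); r=np.array(r)
    s=differential_evolution(cost,list(zip(x0-r,x0+r)),seed=1,popsize=20,maxiter=80,tol=1e-6)
    return s.x,s.fun,lambda:[uv(P,s.x) for P in segs]
D,RT=.06,.076
dock=[((0,-100,55),(0,100,55)),((215,-100,60),(215,100,60)),((25,-82,76),(175,-82,76)),((25,82,76),(175,82,76)),((25,100,60),(215,100,60)),((25,-100,60),(215,-100,60))]
# tray origin: tray_front
tray=[((-160,80,82),(0,80,82)),((-160,-80,82),(0,-80,82)),((0,-80,82),(0,80,82)),((-151,-35,135),(-151,35,135)),((-141,-35,135),(-141,35,135))]
stand=[((82.5,-92,60),(82.5,92,60)),((-82.5,-92,60),(82.5,-92,60))]
mm=lambda M:[(np.array(a)/1000,np.array(b)/1000) for a,b in M]
dock,tray,stand=mm(dock),mm(tray),mm(stand)
E
python3 - <<'E'
from fit import *
out=[]
for n in('top','scene'):
    im=cv2.imread(f'pics/{n}0.png'); big=cv2.resize(im,None,fx=4,fy=4,interpolation=cv2.INTER_CUBIC)
    for nm,M,x0,r in(('dock',dock,(.495,-.005,3.8),(.012,.012,3)),('tray',tray,(.515,.088,1.7),(.012,.012,3)),('stand',stand,(.510,.156,4.5),(.012,.012,3))):
        x,f,g=fit(n,im,M,x0,r); print(n,nm,(x*[1000,1000,1]).round(1),round(f,2))
        for p in g(): cv2.polylines(big,[np.int32(p*4+1.5)],False,(0,0,255),1)
    c=big[860:1320,880:1800] if n=='top' else big[740:1380,1040:1780]
    cv2.imwrite(f'pics/fit_{n}.png',cv2.resize(c,None,fx=.8,fy=.8,interpolation=cv2.INTER_AREA))
a,b=[cv2.imread(f'pics/fit_{n}.png') for n in('top','scene')]
print(a.shape,b.shape)
E
```

```text
top dock [495.1  -4.6   3.8] -11.89
top tray [517.2  77.9   0.9] -10.31
top stand [511.7 156.8   3.3] -12.0
scene dock [491.5  -6.9   3.1] -10.63
scene tray [513.5  87.4   1.2] -10.34
scene stand [507.8 149.4   6.7] -10.19
(368, 736, 3) (512, 592, 3)
```

View pics/fit_top.png

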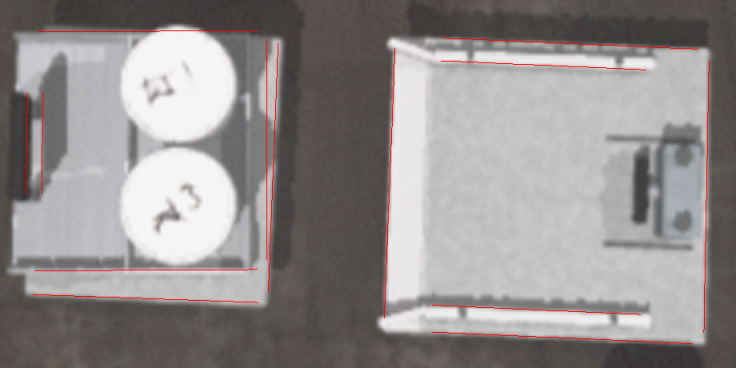

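The dock fit is good: entry (495,-5) mm, heading 3.8° off −y. The tray's lateral position and yaw (about 1°) fit well too, but its front line locked onto the stand shadow. The real front is y≈88 mm and the grip is at (518,233). I'll move above it now.

Call:
arm_command([
  {"dy": -2.1,"dz": -3.8,"claw": 5.0},
  {"dy": -2.1,"dz": -3.8,"claw": 5.0},
  {"dy": -2.1,"dz": -3.8,"claw": 5.0},
  {"dy": -2.1,"dz": -3.8,"claw": 5.0},
  {"dy": -2.1,"dz": -3.8,"claw": 5.0},
  {"dy": -2.1,"dz": -3.8,"claw": 5.0},
  {"dy": -2.1,"dz": -3.8,"claw": 5.0},
  {"dy": -2.1,"dz": -3.8,"claw": 5.0},
])

```text
invalid input
```

Call:
arm_command([
  {"dy": -5.2,"dz": -2.6,"claw": 5.0},
  {"dy": -5.2,"dz": -2.6,"claw": 5.0},
  {"dy": -5.2,"dz": -2.6,"claw": 5.0},
  {"dy": -5.2,"dz": -2.6,"claw": 5.0},
  {"dy": -5.2,"dz": -2.6,"claw": 5.0},
  {"dy": -5.2,"dz": -2.6,"claw": 5.0},
  {"dy": -5.2,"dz": -2.6,"claw": 5.0},
  {"dy": -5.2,"dz": -2.6,"claw": 5.0},
  {"dy": -5.2,"dz": -2.6,"claw": 5.0},
  {"dy": -5.2,"dz": -2.6,"claw": 5.0},
])

```text
invalid input
```

Call:
arm_command([
  {"ax": 7,"claw": 5.0},
  {"ax": 7,"claw": 5.0},
  {"ax": 6.6,"claw": 5.0},
  {"claw": 5.0},
])

```text
invalid input
```

```bash
cat > st.py <<'E'
from h import *
import sys
s=env.read_state(); A=rot(s['ee_rot']); p=np.array(s['position'])
print('t',round(s['clock'],2),'p',(p*1000).round(1),'f',np.round(s['ft_force'],1),'m',np.round(s['moment'],2),'open',round(s['opening']*1000,1))
y=A[:,1]; print('tool y yaw (deg past -y toward -x)',round(np.degrees(np.arctan2(-y[0],-y[1])),2),'pitch y',round(np.degrees(np.arcsin(y[2])),2),'tilt z',round(np.degrees(np.arcsin(A[2,2])),2))
if len(sys.argv)>3: print('tool d(cm)',((A.T@(np.array([float(a) for a in sys.argv[1:4]])-p*1000))/10).round(2))
E
python3 st.py 518.3 233.5 101
```

```text
t 0.1 p [ 217.7 -611.7  230.2] f [ 0.7  0.9 -0. ] m [ 0.   -0.03  0.01] open 85.4
tool y yaw (deg past -y toward -x) -19.59 pitch y -0.13 tilt z -0.0
tool d(cm) [ 13.09 -69.53 -56.66]
```

Call:
arm_command([
  {"dx": 0,"dy": -2.1,"dz": -3.8,"ax": 0,"ay": 0,"az": 0,"claw": 5.0},
  {"dx": 0,"dy": -2.1,"dz": -3.8,"ax": 0,"ay": 0,"az": 0,"claw": 5.0},
  {"dx": 0,"dy": -2.1,"dz": -3.8,"ax": 0,"ay": 0,"az": 0,"claw": 5.0},
  {"dx": 0,"dy": -2.1,"dz": -3.8,"ax": 0,"ay": 0,"az": 0,"claw": 5.0},
  {"dx": 0,"dy": -2.1,"dz": -3.8,"ax": 0,"ay": 0,"az": 0,"claw": 5.0},
  {"dx": 0,"dy": -2.1,"dz": -3.8,"ax": 0,"ay": 0,"az": 0,"claw": 5.0},
  {"dx": 0,"dy": -2.1,"dz": -3.8,"ax": 0,"ay": 0,"az": 0,"claw": 5.0},
  {"dx": 0,"dy": -2.1,"dz": -3.8,"ax": 0,"ay": 0,"az": 0,"claw": 5.0},
])

```text
clock: 1.1
position: [0.4485, -0.3509, 0.2309]
ee_rot: [-0.12, -0.697, -0.121, 0.697]
ft_force: [0.5, -0.8, 0.0]
opening: 0.0501
```

All seven keys are required. Continuing with full rows.

Call:
arm_command([
  {"dx": 0,"dy": -5.2,"dz": -2.6,"ax": 0,"ay": 0,"az": 0,"claw": 5},
  {"dx": 0,"dy": -5.2,"dz": -2.6,"ax": 0,"ay": 0,"az": 0,"claw": 5},
  {"dx": 0,"dy": -5.2,"dz": -2.6,"ax": 0,"ay": 0,"az": 0,"claw": 5},
  {"dx": 0,"dy": -5.2,"dz": -2.6,"ax": 0,"ay": 0,"az": 0,"claw": 5},
  {"dx": 0,"dy": -5.2,"dz": -2.6,"ax": 0,"ay": 0,"az": 0,"claw": 5},
  {"dx": 0,"dy": -5.2,"dz": -2.6,"ax": 0,"ay": 0,"az": 0,"claw": 5},
  {"dx": 0,"dy": -5.2,"dz": -2.6,"ax": 0,"ay": 0,"az": 0,"claw": 5},
  {"dx": 0,"dy": -5.2,"dz": -2.6,"ax": 0,"ay": 0,"az": 0,"claw": 5},
  {"dx": 0,"dy": -5.2,"dz": -2.6,"ax": 0,"ay": 0,"az": 0,"claw": 5},
  {"dx": 0,"dy": -5.2,"dz": -2.6,"ax": 0,"ay": 0,"az": 0,"claw": 5},
])

```text
clock: 2.35
position: [0.5185, 0.2264, 0.231]
ee_rot: [-0.12, -0.697, -0.12, 0.697]
ft_force: [0.4, -0.0, -0.3]
opening: 0.0503
```

Call:
arm_command([
  {"dx": 0,"dy": 0,"dz": 0,"ax": 7,"ay": 0,"az": 0,"claw": 5},
  {"dx": 0,"dy": 0,"dz": 0,"ax": 7,"ay": 0,"az": 0,"claw": 5},
  {"dx": 0,"dy": 0,"dz": 0,"ax": 6.6,"ay": 0,"az": 0,"claw": 5},
  {"dx": 0,"dy": 0,"dz": 0,"ax": 0,"ay": 0,"az": 0,"claw": 5},
])

```text
clock: 2.85
position: [0.5183, 0.2249, 0.2309]
ee_rot: [0.006, -0.707, 0.006, 0.707]
ft_force: [0.3, 0.8, -0.2]
opening: 0.05
```

```bash
python3 st.py 518.3 233.5 101
```

```text
t 2.85 p [518.3 224.9 230.9] f [ 0.3  0.8 -0.2] m [-0.02  0.    0.07] open 50.0
tool y yaw (deg past -y toward -x) 0.93 pitch y 0.04 tilt z 0.05
tool d(cm) [12.99 -0.87 -0.  ]
```

Call:
arm_command([
  {"dx": 2,"dy": -0.87,"dz": 0,"ax": 0,"ay": 0,"az": 0,"claw": 5},
  {"dx": 3,"dy": 0,"dz": 0,"ax": 0,"ay": 0,"az": 0,"claw": 5},
  {"dx": 2,"dy": 0,"dz": 0,"ax": 0,"ay": 0,"az": 0,"claw": 5},
  {"dx": 2,"dy": 0,"dz": 0,"ax": 0,"ay": 0,"az": 0,"claw": 5},
  {"dx": 2,"dy": 0,"dz": 0,"ax": 0,"ay": 0,"az": 0,"claw": 5},
  {"dx": 2,"dy": 0,"dz": 0,"ax": 0,"ay": 0,"az": 0,"claw": 5},
  {"dx": 0,"dy": 0,"dz": 0,"ax": 0,"ay": 0,"az": 0,"claw": 5},
])

```text
clock: 3.72
position: [0.5176, 0.233, 0.0998]
ee_rot: [0.005, -0.706, 0.006, 0.708]
ft_force: [0.5, -0.3, -0.6]
opening: 0.05
```

```bash
python3 st.py 518.3 233.5 101; python3 - <<'E'
from h import *
a=shot('scene','s1.png')[185:345,255:455]; b=shot('top','t1.png')[215:330,205:340]
a=cv2.resize(a,(500,400),interpolation=cv2.INTER_CUBIC)
cv2.imwrite('pics/v1.png',a)
E
```

```text
t 3.73 p [517.6 233.   99.8] f [ 0.5 -0.3 -0.6] m [-0.01 -0.04  0.02] open 50.0
tool y yaw (deg past -y toward -x) 0.93 pitch y 0.09 tilt z 0.22
tool d(cm) [-0.12 -0.06 -0.07]
```

View pics/v1.png

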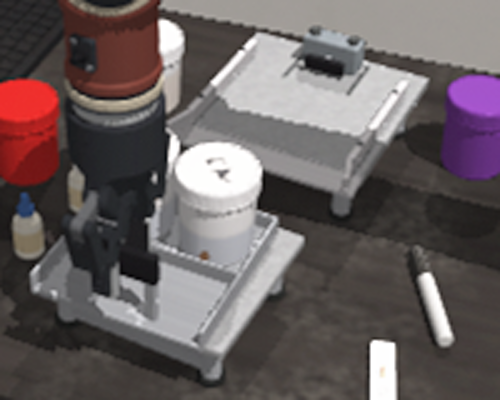

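The fingers straddle the plate at about (115,250) in the crop. Closing gently first, then firmly.

Call:
arm_command([
  {"dx": 0,"dy": 0,"dz": 0,"ax": 0,"ay": 0,"az": 0,"claw": 3},
  {"dx": 0,"dy": 0,"dz": 0,"ax": 0,"ay": 0,"az": 0,"claw": 2},
  {"dx": 0,"dy": 0,"dz": 0,"ax": 0,"ay": 0,"az": 0,"claw": 1.5},
  {"dx": 0,"dy": 0,"dz": 0,"ax": 0,"ay": 0,"az": 0,"claw": 0.5},
  {"dx": 0,"dy": 0,"dz": 0,"ax": 0,"ay": 0,"az": 0,"claw": 0.5},
  {"dx": 0,"dy": 0,"dz": 0,"ax": 0,"ay": 0,"az": 0,"claw": 0},
], squeeze=30)

```text
clock: 4.58
position: [0.519, 0.2343, 0.1019]
ee_rot: [-0.007, 0.707, -0.006, -0.707]
ft_force: [-0.4, 1.5, 4.0]
opening: 0.0096
```

Call:
arm_command([
  {"dx": 0,"dy": 0,"dz": 0,"ax": 0,"ay": 0,"az": 0,"claw": 0},
  {"dx": 0,"dy": 0,"dz": 0,"ax": 0,"ay": 0,"az": 0,"claw": 0},
  {"dx": 0,"dy": 0,"dz": 0,"ax": 0,"ay": 0,"az": 0,"claw": 0},
], squeeze=115)

```text
clock: 4.95
position: [0.519, 0.2343, 0.102]
ee_rot: [-0.007, 0.707, -0.006, -0.707]
ft_force: [-1.5, 1.8, 5.7]
opening: 0.008
```

```bash
python3 st.py; python3 - <<'E'
from h import *
a=shot('scene','s2.png')[185:345,255:455]; b=shot('top','t2.png')[205:335,205:455]
cv2.imwrite('pics/v2.png',cv2.resize(b,None,fx=3.2,fy=3.2,interpolation=cv2.INTER_CUBIC))
E
```

```text
t 4.95 p [519.  234.3 102. ] f [-1.5  1.8  5.7] m [ 0.1   0.19 -0.28] open 8.0
tool y yaw (deg past -y toward -x) 1.01 pitch y -0.07 tilt z -0.05
```

View pics/v2.png

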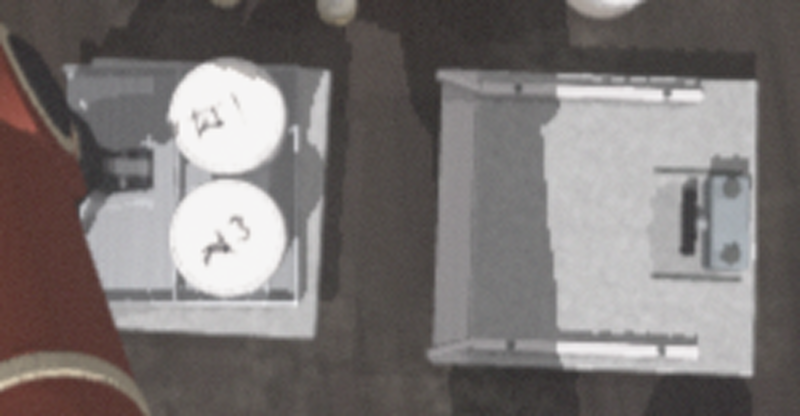

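The opening is 8.0 mm on the 10 mm plate, so the grip is firm (soft pads). The jars stand at (228,115) and (228,238) in the crop. Next I'll align to the dock line (yaw 3.8°, x = 495.1 + 0.0664·(y+4.6)) while still on the stand.

Call:
arm_command([
  {"dx": 0,"dy": 0.2,"dz": 0.12,"ax": 0.4,"ay": 0,"az": 0,"claw": 0},
  {"dx": 0,"dy": 0.2,"dz": 0.12,"ax": 0.4,"ay": 0,"az": 0,"claw": 0},
  {"dx": 0,"dy": 0.2,"dz": 0.12,"ax": 0.4,"ay": 0,"az": 0,"claw": 0},
  {"dx": 0,"dy": 0.2,"dz": 0.12,"ax": 0.4,"ay": 0,"az": 0,"claw": 0},
  {"dx": 0,"dy": 0.2,"dz": 0.12,"ax": 0.4,"ay": 0,"az": 0,"claw": 0},
  {"dx": 0,"dy": 0.2,"dz": 0.12,"ax": 0.4,"ay": 0,"az": 0,"claw": 0},
  {"dx": 0,"dy": 0.2,"dz": 0.12,"ax": 0.4,"ay": 0,"az": 0,"claw": 0},
  {"dx": 0,"dy": 0,"dz": 0,"ax": 0,"ay": 0,"az": 0,"claw": 0},
  {"dx": 0,"dy": 0,"dz": 0,"ax": 0,"ay": 0,"az": 0,"claw": 0},
])

```text
clock: 6.18
position: [0.5124, 0.2211, 0.1022]
ee_rot: [-0.024, 0.709, -0.022, -0.705]
ft_force: [4.5, 3.2, 3.4]
opening: 0.0086
```

```bash
python3 st.py; python3 - <<'E'
from fit import *
im=shot('top','t3.png'); 
M=mm([((-130,-80,82),(-3,-80,82)),((-2,-78,82),(-2,-20,82)),((-2,45,82),(-2,78,82))])
for k in (0,-80): 
  x,f,g=fit('top',im,M,(.504,.073,3.8),(.008,.010,3)); print((x*[1000,1000,1]).round(1),f); break
big=cv2.resize(im,None,fx=4,fy=4,interpolation=cv2.INTER_CUBIC)
for p in g(): cv2.polylines(big,[np.int32(p*4+1.5)],False,(0,0,255),1)
cv2.imwrite('pics/v3.png',big[860:1340,880:1480])
E
```

```text
t 6.17 p [512.4 221.1 102.2] f [4.5 3.2 3.4] m [ 0.46 -0.57  0.26] open 8.6
tool y yaw (deg past -y toward -x) 3.68 pitch y -0.15 tilt z -0.33
[496.   71.    3.3] -12.0
```

View pics/v3.png

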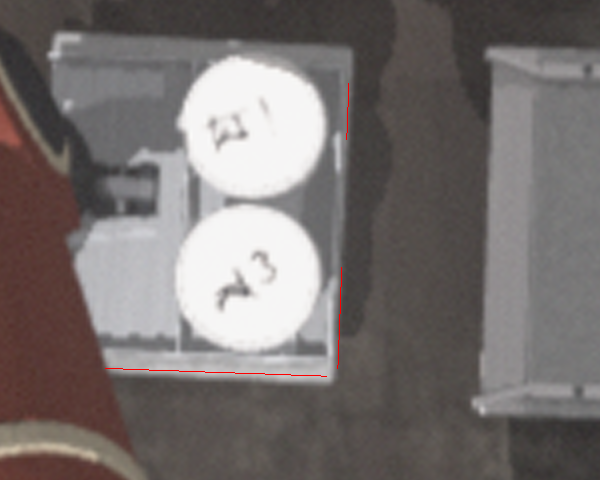

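The fit locked onto the stand's edges again; the tray's near wall is the light line at y≈352–358. I'll slide 30 mm forward, still supported, so the front separates visually, and trim the small errors.

Call:
arm_command([
  {"dx": 0,"dy": 0.25,"dz": 0.05,"ax": 0.1,"ay": -0.15,"az": 0.1,"claw": 0},
  {"dx": 0,"dy": 0.3,"dz": 0.05,"ax": 0,"ay": -0.15,"az": 0.1,"claw": 0},
  {"dx": 0,"dy": 0.3,"dz": 0.05,"ax": 0,"ay": 0,"az": 0,"claw": 0},
  {"dx": 0,"dy": 0.3,"dz": 0.05,"ax": 0,"ay": 0,"az": 0,"claw": 0},
  {"dx": 0,"dy": 0.3,"dz": 0,"ax": 0,"ay": 0,"az": 0,"claw": 0},
  {"dx": 0,"dy": 0.3,"dz": 0,"ax": 0,"ay": 0,"az": 0,"claw": 0},
  {"dx": 0,"dy": 0.3,"dz": 0,"ax": 0,"ay": 0,"az": 0,"claw": 0},
  {"dx": 0,"dy": 0.3,"dz": 0,"ax": 0,"ay": 0,"az": 0,"claw": 0},
  {"dx": 0,"dy": 0.3,"dz": 0,"ax": 0,"ay": 0,"az": 0,"claw": 0},
  {"dx": 0,"dy": 0.3,"dz": 0,"ax": 0,"ay": 0,"az": 0,"claw": 0},
])

```text
clock: 7.48
position: [0.5065, 0.1938, 0.102]
ee_rot: [0.024, -0.706, 0.023, 0.708]
ft_force: [-0.9, 6.7, 4.7]
opening: 0.0082
```

```bash
python3 st.py; python3 - <<'E'
from fit import *
im=shot('top','t4.png'); c=im[215:325,215:415]; sc=shot('scene','s4.png')
cv2.imwrite('pics/v4.png',cv2.resize(c,None,fx=4,fy=4,interpolation=cv2.INTER_CUBIC))
E
```

```text
t 7.47 p [506.5 193.8 102. ] f [-0.9  6.7  4.7] m [ 1.13 -0.3   0.05] open 8.2
tool y yaw (deg past -y toward -x) 3.74 pitch y -0.08 tilt z 0.14
```

View pics/v4.png

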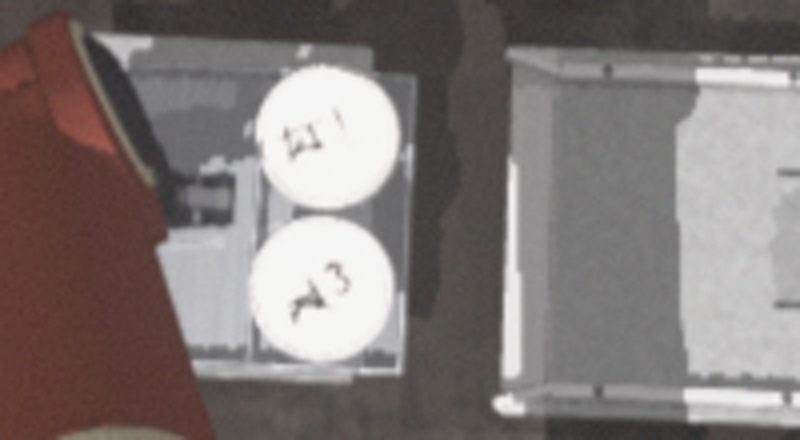

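The tray front corners are at crop (417,76) and (402,376). The front edge is now parallel to the dock entry, and the jars are standing.

```bash
python3 - <<'E'
from h import *
T=lambda x,y,z:ray('top',(x+.5)/4-.5+215,(y+.5)/4-.5+215,z)*1000
a,b=T(417,76,.082),T(402,376,.082); print(a.round(1),b.round(1),np.linalg.norm(a-b))
m=(a+b)/2; t=np.deg2rad(3.8); d=np.array([-np.sin(t),-np.cos(t)]); l=np.array([np.cos(t),-np.sin(t)])
r=m[:2]-[495.1,-4.6]; print('front along,lat',r@d,r@l, 'yaw', np.degrees(np.arctan2(b[1]-a[1],a[0]-b[0])))
r=np.array([506.5,193.8])-[495.1,-4.6]; print('tcp along,lat',r@d,r@l)
p=proj('top',[.495,-.005,.055]);print(p)
for y in(82,-82):
  w=np.array([495.1,-4.6])+d*40+l*y; print(((proj('top',[*w/1000,.076])-215+.5)*4-.5).round(0))
E
```

```text
[575.9  42.7  82. ] [416.1  54.   82. ] 160.26661508919045
front along,lat -52.9283219451071 -2.612854555669353 yaw 4.043856115909208
tcp along,lat -198.71933377370272 -1.7738051008306823
[341.61843622 271.53488532]
[589.  77.]
[578. 382.]
```

Width check: 160.3 mm, as expected. The tray is 2.2 mm off centre and 0.25° over, so I'll trim that and advance 25 mm with a slight nose-up preload before the load comes off the stand.

Call:
arm_command([
  {"dx": 0,"dy": 0.3,"dz": -0.05,"ax": -0.1,"ay": 0,"az": 0.1,"claw": 0},
  {"dx": 0,"dy": 0.3,"dz": -0.05,"ax": -0.1,"ay": 0,"az": 0.1,"claw": 0},
  {"dx": 0,"dy": 0.3,"dz": -0.05,"ax": -0.05,"ay": 0,"az": 0.1,"claw": 0},
  {"dx": 0,"dy": 0.3,"dz": -0.05,"ax": 0,"ay": 0,"az": 0,"claw": 0},
  {"dx": 0,"dy": 0.3,"dz": -0.05,"ax": 0,"ay": 0,"az": 0,"claw": 0},
  {"dx": 0,"dy": 0.3,"dz": 0,"ax": 0,"ay": 0,"az": 0,"claw": 0},
  {"dx": 0,"dy": 0.3,"dz": 0,"ax": 0,"ay": 0,"az": 0,"claw": 0},
  {"dx": 0,"dy": 0.3,"dz": 0,"ax": 0,"ay": 0,"az": 0,"claw": 0},
  {"dx": 0,"dy": 0,"dz": 0,"ax": 0,"ay": 0,"az": 0,"claw": 0},
])

```text
clock: 8.7
position: [0.5074, 0.169, 0.102]
ee_rot: [0.02, -0.706, 0.024, 0.708]
ft_force: [0.9, 5.0, 2.5]
opening: 0.0084
```

```bash
python3 st.py; python3 - <<'E'
from h import *
im=shot('top','t5.png'); sc=shot('scene','s5.png')
a=cv2.resize(sc[190:340,260:440],None,fx=4.4,fy=4,interpolation=cv2.INTER_CUBIC)
cv2.imwrite('pics/v5.png',cv2.resize(sc[200:340,265:445],None,fx=4.2,fy=4.2,interpolation=cv2.INTER_CUBIC))
E
```

```text
t 8.7 p [507.4 169.  102. ] f [0.9 5.  2.5] m [ 1.46 -0.38  0.06] open 8.4
tool y yaw (deg past -y toward -x) 3.57 pitch y 0.27 tilt z 0.17
```

View pics/v5.png

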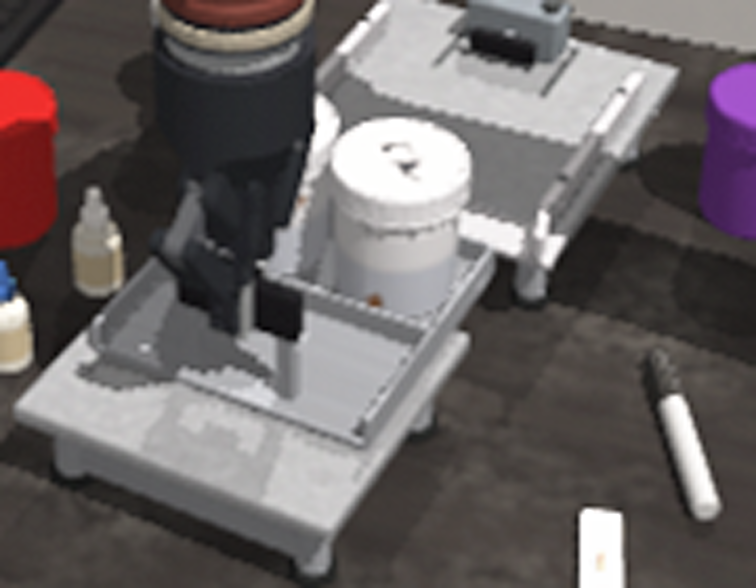

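The tray is level, its rear is on the stand and the jar is upright. I've viewed 10 pictures and will monitor numerically from here. The next slide carries the front over the entry lead-in.

Call:
arm_command([
  {"dx": 0,"dy": 0.3,"dz": 0.02,"ax": 0,"ay": 0,"az": 0.05,"claw": 0},
  {"dx": 0,"dy": 0.3,"dz": 0.02,"ax": 0,"ay": 0,"az": 0.05,"claw": 0},
  {"dx": 0,"dy": 0.3,"dz": 0.02,"ax": 0,"ay": 0,"az": 0.1,"claw": 0},
  {"dx": 0,"dy": 0.3,"dz": 0,"ax": 0,"ay": 0,"az": 0.1,"claw": 0},
  {"dx": 0,"dy": 0.3,"dz": 0,"ax": 0,"ay": 0,"az": 0.1,"claw": 0},
  {"dx": 0,"dy": 0.3,"dz": 0,"ax": 0,"ay": 0,"az": 0,"claw": 0},
])

```text
clock: 9.55
position: [0.5057, 0.1511, 0.102]
ee_rot: [0.018, -0.706, 0.026, 0.708]
ft_force: [0.1, 5.3, 2.2]
opening: 0.0082
```

```bash
python3 st.py; python3 - <<'E'
from h import *
shot('scene','s6.png'); shot('top','t6.png')
# jar b lid shift & near-wall: optical flow of points on tray near wall vs level prediction
g=[cv2.cvtColor(cv2.imread(f'pics/s{i}.png'),cv2.COLOR_BGR2GRAY) for i in(5,6)]
# points (v5 crop coords): front near wall top corner, rear near corner, lid edge
P=np.float32([[490,252],[363,440],[400,160],[375,300]])/4.2+[265,200]; P=np.float32(P)[:,None]
q,s,e=cv2.calcOpticalFlowPyrLK(g[0],g[1],P,None,winSize=(13,13)); print((q-P)[:,0].round(2),s.ravel())
d=18e-3*np.array([-.065,-.998,0])
for (u,v),z in zip(P[:,0],(.082,.066,.153,.1)):
    w=ray('scene',u,v,z); print('pred level',(proj('scene',w+d)-[u,v]).round(2),'per +1mm z',(proj('scene',w+d+[0,0,.001])-proj('scene',w+d)).round(2))
E
```

```text
t 9.55 p [505.7 151.1 102. ] f [0.1 5.3 2.2] m [ 2.01 -0.43  0.05] open 8.2
tool y yaw (deg past -y toward -x) 3.57 pitch y 0.66 tilt z 0.17
[[ 1.43 -1.33]
 [ 3.71 -4.97]
 [ 3.61 -4.08]
 [ 3.76 -4.36]] [1 1 1 1]
pred level [ 3.13 -4.31] per +1mm z [ 0.03 -0.34]
pred level [ 3.76 -5.23] per +1mm z [ 0.02 -0.35]
pred level [ 3.52 -4.27] per +1mm z [ 0.02 -0.37]
pred level [ 3.62 -4.68] per +1mm z [ 0.02 -0.35]
```

The tracked tray and jar points match level motion to within about 1 mm. Continuing.

Call:
arm_command([
  {"dx": 0,"dy": 0.3,"dz": 0,"ax": 0,"ay": 0,"az": 0.05,"claw": 0},
  {"dx": 0,"dy": 0.3,"dz": 0,"ax": 0,"ay": 0,"az": 0.05,"claw": 0},
  {"dx": 0,"dy": 0.3,"dz": 0,"ax": 0,"ay": 0,"az": 0,"claw": 0},
  {"dx": 0,"dy": 0.3,"dz": 0,"ax": 0,"ay": 0,"az": 0,"claw": 0},
  {"dx": 0,"dy": 0.3,"dz": 0,"ax": 0,"ay": 0,"az": 0,"claw": 0},
  {"dx": 0,"dy": 0.3,"dz": 0,"ax": 0,"ay": 0,"az": 0,"claw": 0},
])

```text
clock: 10.4
position: [0.5038, 0.1303, 0.1021]
ee_rot: [0.016, -0.705, 0.029, 0.709]
ft_force: [0.7, 4.8, 0.7]
opening: 0.0086
```

```bash
python3 st.py; cat > flow.py <<'E'
from h import *
import sys
# track from s5 through chain to the newest; report implied z change vs level motion
ks=sys.argv[2:]; D=float(sys.argv[1])/1000
shot('scene',f's{ks[-1]}.png'); shot('top',f't{ks[-1]}.png')
P0=np.float32(np.float32([[363,440],[400,160],[375,300]])/4.2+[265,200])[:,None]; q=P0
G=[cv2.cvtColor(cv2.imread(f'pics/s{i}.png'),cv2.COLOR_BGR2GRAY) for i in ks]
for a,b in zip(G,G[1:]): q,s,e=cv2.calcOpticalFlowPyrLK(a,b,q,None,winSize=(15,15),maxLevel=2)
d=D*np.array([-.066,-.998,0])
for (u,v),(u2,v2),z,n in zip(P0[:,0],q[:,0],(.066,.153,.1),('rear','lid','label')):
    w=ray('scene',u,v,z)+d; e=np.array([u2,v2])-proj('scene',w)
    J=np.c_[(proj('scene',w+1e-3*np.array([-.066,-.998,0]))-proj('scene',w)),(proj('scene',w+[0,0,.001])-proj('scene',w))]
    print(n,'extra along, dz mm',np.linalg.solve(J,e).round(1))
E
python3 flow.py 35.9 5 6 7
```

```text
t 10.4 p [503.8 130.3 102.1] f [0.7 4.8 0.7] m [ 1.89 -0.61  0.16] open 8.6
tool y yaw (deg past -y toward -x) 3.66 pitch y 1.01 tilt z 0.3
rear extra along, dz mm [ 6.3 -3.6]
lid extra along, dz mm [ 4.7 -1.4]
label extra along, dz mm [ 5.5 -2.6]
```

Call:
arm_command([
  {"dx": 0,"dy": 0.3,"dz": 0,"ax": 0,"ay": 0,"az": 0,"claw": 0},
  {"dx": 0,"dy": 0.3,"dz": 0,"ax": 0,"ay": 0,"az": 0,"claw": 0},
  {"dx": 0,"dy": 0.3,"dz": 0,"ax": 0,"ay": 0,"az": 0,"claw": 0},
  {"dx": 0,"dy": 0.3,"dz": 0,"ax": 0,"ay": 0,"az": 0,"claw": 0},
  {"dx": 0,"dy": 0.3,"dz": 0,"ax": 0,"ay": 0,"az": 0,"claw": 0},
  {"dx": 0,"dy": 0,"dz": 0,"ax": 0,"ay": 0,"az": 0,"claw": 0},
])

```text
clock: 11.25
position: [0.5025, 0.1145, 0.1022]
ee_rot: [0.016, -0.704, 0.029, 0.709]
ft_force: [0.7, 1.1, -0.5]
opening: 0.0083
```

```bash
python3 st.py; python3 flow.py 56 5 6 7 8;  python3 - <<'E'
from h import *
sc=cv2.imread('pics/s8.png'); t=cv2.imread('pics/t8.png')
a=cv2.resize(sc[190:310,280:420],(392,336),interpolation=cv2.INTER_CUBIC)
b=cv2.resize(t[220:320,280:400],(403,336),interpolation=cv2.INTER_CUBIC)
cv2.imwrite('pics/v8.png',np.hstack([a,b]))
E
```

```text
t 11.25 p [502.5 114.5 102.2] f [ 0.7  1.1 -0.5] m [ 1.12 -0.61  0.15] open 8.3
tool y yaw (deg past -y toward -x) 3.71 pitch y 1.08 tilt z 0.36
rear extra along, dz mm [ 0.3 -1.6]
lid extra along, dz mm [ 1.2 -1.5]
label extra along, dz mm [ 1.6 -2.5]
```

View pics/v8.png

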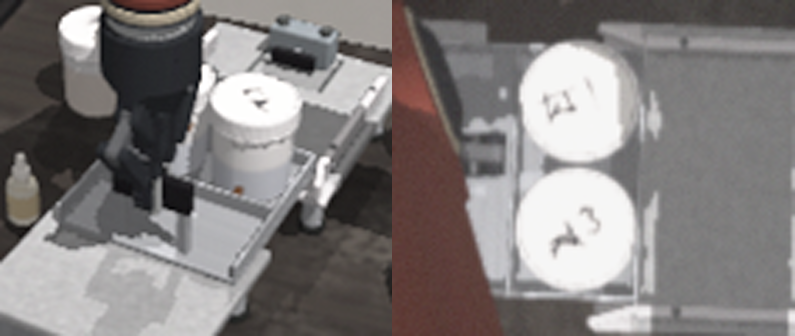

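The tray is level, its front is between the flared mouths with the rear still on the stand, and the jars are upright. I'll check the lateral fit numerically, then continue.

```bash
python3 - <<'E'
from h import *
t=np.deg2rad(3.8); d=np.array([-np.sin(t),-np.cos(t)]); l=np.array([np.cos(t),-np.sin(t)])
def loc(u,v,z):
    w=ray('top',u,v,z)[:2]*1000-[495.1,-4.6]; return (w@d).round(1),(w@l).round(1)
for x,y in((638,297),(642,45)): print(loc(280+(x-392)/3.36,220+y/3.36,.082))
# grey profile across (dock lateral) at along 22 and jar-free columns, z~.08
g=cv2.cvtColor(cv2.imread('pics/t8.png'),cv2.COLOR_BGR2GRAY).astype(np.float32)
g=cv2.resize(g,None,fx=4,fy=4,interpolation=cv2.INTER_CUBIC)
for al in(12,18,40):
    for sgn in(1,-1):
        v=[]
        for L in range(74,98):
            w=(np.array([495.1,-4.6])+d*al+l*sgn*L)/1000; p=(proj('top',[*w,.08])+.5)*4-.5
            v.append(int(cv2.getRectSubPix(g,(1,1),tuple(map(float,p)))[0,0]))
        print(al,sgn,'74..97',v)
E
```

```text
(np.float64(27.2), np.float64(-78.7))
(np.float64(23.7), np.float64(81.4))
12 1 74..97 [124, 116, 110, 107, 110, 117, 123, 123, 123, 123, 125, 132, 141, 151, 157, 160, 157, 153, 150, 145, 139, 129, 110, 91]
12 -1 74..97 [107, 106, 110, 136, 173, 191, 182, 166, 151, 139, 133, 145, 171, 201, 221, 231, 237, 236, 236, 234, 233, 233, 234, 234]
18 1 74..97 [102, 101, 102, 105, 109, 113, 116, 118, 121, 131, 141, 149, 153, 153, 151, 149, 148, 148, 148, 146, 142, 135, 117, 98]
18 -1 74..97 [106, 107, 116, 145, 175, 184, 172, 159, 148, 153, 171, 196, 215, 231, 237, 237, 233, 227, 225, 226, 229, 232, 235, 233]
40 1 74..97 [121, 118, 114, 111, 107, 108, 116, 127, 141, 150, 155, 154, 151, 147, 140, 132, 125, 121, 120, 122, 123, 121, 115, 99]
40 -1 74..97 [126, 125, 125, 125, 123, 122, 122, 123, 130, 140, 150, 156, 159, 160, 153, 141, 128, 117, 113, 113, 118, 122, 125, 124]
```

The tray sits about 1.3 mm toward +y of the rails' centre. I'll trim that while advancing and bring the nose-up preload back toward level.

Call:
arm_command([
  {"dx": 0,"dy": 0.1,"dz": 0.06,"ax": 0,"ay": 0,"az": 0,"claw": 0},
  {"dx": 0,"dy": 0.2,"dz": 0.06,"ax": 0,"ay": 0,"az": -0.05,"claw": 0},
  {"dx": 0,"dy": 0.3,"dz": 0,"ax": 0,"ay": 0,"az": -0.1,"claw": 0},
  {"dx": 0,"dy": 0.3,"dz": 0,"ax": 0,"ay": 0,"az": -0.1,"claw": 0},
  {"dx": 0,"dy": 0.3,"dz": 0,"ax": 0,"ay": 0,"az": -0.1,"claw": 0},
  {"dx": 0,"dy": 0.3,"dz": 0,"ax": 0,"ay": 0,"az": -0.1,"claw": 0},
])

```text
clock: 12.1
position: [0.5003, 0.1002, 0.1023]
ee_rot: [0.019, -0.704, 0.026, 0.709]
ft_force: [0.2, 1.6, -4.3]
opening: 0.0086
```

```bash
python3 st.py
```

```text
t 12.1 p [500.3 100.2 102.3] f [ 0.2  1.6 -4.3] m [ 1.07 -0.41  0.17] open 8.6
tool y yaw (deg past -y toward -x) 3.68 pitch y 0.58 tilt z 0.37
```

Call:
arm_command([
  {"dx": 0.02,"dy": 0.3,"dz": 0,"ax": 0,"ay": -0.1,"az": -0.1,"claw": 0},
  {"dx": 0.02,"dy": 0.35,"dz": 0,"ax": 0,"ay": -0.1,"az": -0.1,"claw": 0},
  {"dx": 0,"dy": 0.4,"dz": 0,"ax": 0,"ay": 0,"az": -0.1,"claw": 0},
  {"dx": 0,"dy": 0.4,"dz": 0,"ax": 0,"ay": 0,"az": -0.1,"claw": 0},
  {"dx": 0,"dy": 0.4,"dz": 0,"ax": 0,"ay": 0,"az": 0,"claw": 0},
  {"dx": 0,"dy": 0.4,"dz": 0,"ax": 0,"ay": 0,"az": 0,"claw": 0},
  {"dx": 0,"dy": 0.4,"dz": 0,"ax": 0,"ay": 0,"az": 0,"claw": 0},
  {"dx": 0,"dy": 0.4,"dz": 0,"ax": 0,"ay": 0,"az": 0,"claw": 0},
])

```text
clock: 13.1
position: [0.4989, 0.0702, 0.1024]
ee_rot: [0.022, -0.704, 0.023, 0.71]
ft_force: [-1.6, 3.2, -1.4]
opening: 0.0086
```

```bash
python3 st.py
```

```text
t 13.1 p [498.9  70.2 102.4] f [-1.6  3.2 -1.4] m [ 0.76 -0.36  0.13] open 8.6
tool y yaw (deg past -y toward -x) 3.65 pitch y 0.14 tilt z 0.49
```

Call:
arm_command([
  {"dx": 0,"dy": 0.4,"dz": 0,"ax": 0,"ay": 0.2,"az": 0,"claw": 0},
  {"dx": 0,"dy": 0.4,"dz": 0,"ax": 0,"ay": 0.2,"az": 0,"claw": 0},
  {"dx": 0,"dy": 0.4,"dz": 0,"ax": 0,"ay": 0,"az": 0,"claw": 0},
  {"dx": 0,"dy": 0.4,"dz": 0,"ax": 0,"ay": 0,"az": 0,"claw": 0},
  {"dx": 0,"dy": 0.4,"dz": 0,"ax": 0,"ay": 0,"az": 0,"claw": 0},
  {"dx": 0,"dy": 0.4,"dz": 0,"ax": 0,"ay": 0,"az": 0,"claw": 0},
])

```text
clock: 13.85
position: [0.4971, 0.046, 0.1023]
ee_rot: [0.022, -0.706, 0.024, 0.708]
ft_force: [-0.2, 2.1, -3.1]
opening: 0.0085
```

```bash
python3 st.py
```

```text
t 13.85 p [497.1  46.  102.3] f [-0.2  2.1 -3.1] m [ 0.77 -0.24  0.07] open 8.5
tool y yaw (deg past -y toward -x) 3.68 pitch y 0.16 tilt z 0.13
```

Call:
arm_command([
  {"dx": 0,"dy": 0.4,"dz": 0,"ax": 0,"ay": 0,"az": 0,"claw": 0},
  {"dx": 0,"dy": 0.4,"dz": 0,"ax": 0,"ay": 0,"az": 0,"claw": 0},
  {"dx": 0,"dy": 0.4,"dz": 0,"ax": 0,"ay": 0,"az": 0,"claw": 0},
  {"dx": 0,"dy": 0.4,"dz": 0,"ax": 0,"ay": 0,"az": 0,"claw": 0},
  {"dx": 0,"dy": 0.4,"dz": 0,"ax": 0,"ay": 0,"az": 0,"claw": 0},
  {"dx": 0,"dy": 0.4,"dz": 0,"ax": 0,"ay": 0,"az": 0,"claw": 0},
  {"dx": 0,"dy": 0.4,"dz": 0,"ax": 0,"ay": 0,"az": 0,"claw": 0},
  {"dx": 0,"dy": 0.4,"dz": 0,"ax": 0,"ay": 0,"az": 0,"claw": 0},
  {"dx": 0,"dy": 0.4,"dz": 0,"ax": 0,"ay": 0,"az": 0,"claw": 0},
  {"dx": 0,"dy": 0.4,"dz": 0,"ax": 0,"ay": 0,"az": 0,"claw": 0},
])

```text
clock: 15.1
position: [0.4946, 0.0062, 0.1025]
ee_rot: [0.022, -0.706, 0.024, 0.707]
ft_force: [-0.5, 2.2, -3.7]
opening: 0.0081
```

```bash
python3 st.py
```

```text
t 15.1 p [494.6   6.2 102.5] f [-0.5  2.2 -3.7] m [ 0.72 -0.2   0.01] open 8.1
tool y yaw (deg past -y toward -x) 3.67 pitch y 0.15 tilt z 0.11
```

Call:
arm_command([
  {"dx": 0.02,"dy": 0.2,"dz": 0,"ax": 0,"ay": 0,"az": 0,"claw": 0},
  {"dx": 0.02,"dy": 0.2,"dz": 0,"ax": 0,"ay": 0,"az": 0,"claw": 0},
  {"dx": 0,"dy": 0.2,"dz": 0,"ax": 0,"ay": 0,"az": 0,"claw": 0},
  {"dx": 0,"dy": 0.2,"dz": 0,"ax": 0,"ay": 0,"az": 0,"claw": 0},
  {"dx": 0,"dy": 0.2,"dz": 0,"ax": 0,"ay": 0,"az": 0,"claw": 0},
  {"dx": 0,"dy": 0.2,"dz": 0,"ax": 0,"ay": 0,"az": 0,"claw": 0},
  {"dx": 0,"dy": 0.2,"dz": 0,"ax": 0,"ay": 0,"az": 0,"claw": 0},
  {"dx": 0,"dy": 0.2,"dz": 0,"ax": 0,"ay": 0,"az": 0,"claw": 0},
])

```text
clock: 16.1
position: [0.4938, -0.0096, 0.1022]
ee_rot: [0.022, -0.706, 0.023, 0.707]
ft_force: [0.7, 3.7, -0.5]
opening: 0.0083
```

Call:
arm_command([
  {"dx": 0,"dy": 0.1,"dz": 0,"ax": 0,"ay": 0,"az": 0,"claw": 0},
  {"dx": 0,"dy": 0.1,"dz": 0,"ax": 0,"ay": 0,"az": 0,"claw": 0},
  {"dx": 0,"dy": 0.1,"dz": 0,"ax": 0,"ay": 0,"az": 0,"claw": 0},
  {"dx": 0,"dy": 0.1,"dz": 0,"ax": 0,"ay": 0,"az": 0,"claw": 0},
])

```text
clock: 16.6
position: [0.4934, -0.0135, 0.1022]
ee_rot: [0.022, -0.706, 0.023, 0.707]
ft_force: [-0.4, 3.5, -1.0]
opening: 0.0086
```

Call:
arm_command([
  {"dx": 0,"dy": 0.1,"dz": 0,"ax": 0,"ay": 0,"az": 0,"claw": 0},
  {"dx": 0,"dy": 0.1,"dz": 0,"ax": 0,"ay": 0,"az": 0,"claw": 0},
  {"dx": 0,"dy": 0.1,"dz": 0,"ax": 0,"ay": 0,"az": 0,"claw": 0},
  {"dx": 0,"dy": 0.1,"dz": 0,"ax": 0,"ay": 0,"az": 0,"claw": 0},
])

```text
clock: 17.1
position: [0.4932, -0.0175, 0.1022]
ee_rot: [0.022, -0.706, 0.023, 0.707]
ft_force: [0.2, 3.5, -0.5]
opening: 0.0088
```

```bash
python3 st.py
```

```text
t 17.1 p [493.2 -17.5 102.2] f [ 0.2  3.5 -0.5] m [ 0.85 -0.18  0.03] open 8.8
tool y yaw (deg past -y toward -x) 3.66 pitch y 0.14 tilt z 0.1
```

Front is at ≈159 mm, with no contact yet. Next, 1 mm rows in short calls, watching Fy.

Call:
arm_command([
  {"dx": 0,"dy": 0.1,"dz": 0,"ax": 0,"ay": 0,"az": 0,"claw": 0},
  {"dx": 0,"dy": 0.1,"dz": 0,"ax": 0,"ay": 0,"az": 0,"claw": 0},
])

```text
clock: 17.35
position: [0.493, -0.0196, 0.1022]
ee_rot: [0.022, -0.706, 0.024, 0.707]
ft_force: [-0.2, 3.9, -0.6]
opening: 0.0086
```

Call:
arm_command([
  {"dx": 0,"dy": 0.1,"dz": 0,"ax": 0,"ay": 0,"az": 0,"claw": 0},
  {"dx": 0,"dy": 0.1,"dz": 0,"ax": 0,"ay": 0,"az": 0,"claw": 0},
])

```text
clock: 17.6
position: [0.4929, -0.0215, 0.1022]
ee_rot: [0.022, -0.706, 0.023, 0.707]
ft_force: [0.5, 3.4, -2.1]
opening: 0.0088
```

Call:
arm_command([
  {"dx": 0,"dy": 0.1,"dz": 0,"ax": 0,"ay": 0,"az": 0,"claw": 0},
  {"dx": 0,"dy": 0.1,"dz": 0,"ax": 0,"ay": 0,"az": 0,"claw": 0},
])

```text
clock: 17.85
position: [0.4928, -0.0226, 0.1023]
ee_rot: [0.022, -0.706, 0.023, 0.707]
ft_force: [-0.9, 6.4, 0.7]
opening: 0.0082
```

Call:
arm_command([
  {"dx": 0,"dy": 0.1,"dz": 0,"ax": 0,"ay": 0,"az": 0,"claw": 0},
  {"dx": 0,"dy": 0.1,"dz": 0,"ax": 0,"ay": 0,"az": 0,"claw": 0},
])

```text
clock: 18.1
position: [0.4928, -0.0228, 0.1025]
ee_rot: [0.022, -0.706, 0.022, 0.707]
ft_force: [-1.3, 9.6, 2.0]
opening: 0.0084
```

Contact at y≈−22.5 mm (front ≈164 mm), so I expect the end at y≈−31.5 mm.

Call:
arm_command([
  {"dx": 0,"dy": 0.1,"dz": 0,"ax": 0,"ay": 0,"az": 0,"claw": 0},
  {"dx": 0,"dy": 0.1,"dz": 0,"ax": 0,"ay": 0,"az": 0,"claw": 0},
])

```text
clock: 18.35
position: [0.4927, -0.0241, 0.1026]
ee_rot: [0.022, -0.706, 0.021, 0.707]
ft_force: [-0.4, 10.0, 1.8]
opening: 0.0082
```

Call:
arm_command([
  {"dx": 0,"dy": 0.1,"dz": 0,"ax": 0,"ay": 0,"az": 0,"claw": 0},
  {"dx": 0,"dy": 0.1,"dz": 0,"ax": 0,"ay": 0,"az": 0,"claw": 0},
])

```text
clock: 18.6
position: [0.4926, -0.0261, 0.1026]
ee_rot: [0.022, -0.706, 0.021, 0.707]
ft_force: [-0.1, 8.8, 2.3]
opening: 0.0086
```

Call:
arm_command([
  {"dx": 0,"dy": 0.1,"dz": 0,"ax": 0,"ay": 0,"az": 0,"claw": 0},
  {"dx": 0,"dy": 0.1,"dz": 0,"ax": 0,"ay": 0,"az": 0,"claw": 0},
])

```text
clock: 18.85
position: [0.4925, -0.0281, 0.1026]
ee_rot: [0.022, -0.706, 0.021, 0.707]
ft_force: [-1.0, 8.9, 1.2]
opening: 0.0085
```

```bash
python3 st.py
```

```text
t 18.85 p [492.5 -28.1 102.6] f [-1.   8.9  1.2] m [ 2.   -0.05 -0.05] open 8.5
tool y yaw (deg past -y toward -x) 3.53 pitch y -0.08 tilt z 0.09
```

Steady about 9 N: the plunger is sliding. Continuing to the hard stop.

Call:
arm_command([
  {"dx": 0,"dy": 0.1,"dz": 0,"ax": 0,"ay": 0,"az": 0,"claw": 0},
  {"dx": 0,"dy": 0.1,"dz": 0,"ax": 0,"ay": 0,"az": 0,"claw": 0},
])

```text
clock: 19.1
position: [0.4923, -0.0301, 0.1026]
ee_rot: [0.022, -0.706, 0.021, 0.707]
ft_force: [-0.2, 9.7, 2.3]
opening: 0.0083
```

Call:
arm_command([
  {"dx": 0,"dy": 0.1,"dz": 0,"ax": 0,"ay": 0,"az": 0,"claw": 0},
  {"dx": 0,"dy": 0.1,"dz": 0,"ax": 0,"ay": 0,"az": 0,"claw": 0},
])

```text
clock: 19.35
position: [0.4922, -0.0318, 0.1026]
ee_rot: [0.022, -0.706, 0.021, 0.707]
ft_force: [-0.8, 10.8, 1.4]
opening: 0.0086
```

Call:
arm_command([
  {"dx": 0,"dy": 0.1,"dz": 0,"ax": 0,"ay": 0,"az": 0,"claw": 0},
  {"dx": 0,"dy": 0,"dz": 0,"ax": 0,"ay": 0,"az": 0,"claw": 0},
])

```text
clock: 19.6
position: [0.4922, -0.0318, 0.1027]
ee_rot: [0.023, -0.706, 0.02, 0.707]
ft_force: [-1.2, 10.7, 2.4]
opening: 0.0085
```

```bash
python3 st.py
```

```text
t 19.6 p [492.2 -31.8 102.7] f [-1.2 10.7  2.4] m [ 2.41 -0.04 -0.09] open 8.5
tool y yaw (deg past -y toward -x) 3.49 pitch y -0.17 tilt z 0.09
```

Call:
arm_command([
  {"dx": 0,"dy": 0.1,"dz": 0,"ax": 0,"ay": 0,"az": 0,"claw": 0},
  {"dx": 0,"dy": 0.1,"dz": 0,"ax": 0,"ay": 0,"az": 0,"claw": 0},
  {"dx": 0,"dy": 0,"dz": 0,"ax": 0,"ay": 0,"az": 0,"claw": 0},
])

```text
clock: 19.98
position: [0.4922, -0.032, 0.1029]
ee_rot: [0.023, -0.706, 0.019, 0.707]
ft_force: [-0.7, 14.6, 3.9]
opening: 0.0083
```

Call:
arm_command([
  {"dx": 0,"dy": 0.1,"dz": 0,"ax": 0,"ay": 0,"az": 0,"claw": 0},
  {"dx": 0,"dy": 0.1,"dz": 0,"ax": 0,"ay": 0,"az": 0,"claw": 0},
  {"dx": 0,"dy": 0,"dz": 0,"ax": 0,"ay": 0,"az": 0,"claw": 0},
])

```text
clock: 20.35
position: [0.4921, -0.0321, 0.1031]
ee_rot: [0.023, -0.706, 0.018, 0.707]
ft_force: [-1.1, 18.8, 5.7]
opening: 0.0086
```

```bash
python3 st.py
```

```text
t 20.35 p [492.1 -32.1 103.1] f [-1.1 18.8  5.7] m [ 3.56  0.13 -0.28] open 8.6
tool y yaw (deg past -y toward -x) 3.36 pitch y -0.42 tilt z 0.08
```

Force rises to 19 N with no motion, so the plunger is on its hard stop after 9.5 mm of travel. I'll relax the push, then release and raise.

Call:
arm_command([
  {"dx": -0.03,"dy": -0.2,"dz": 0,"ax": 0,"ay": 0,"az": 0,"claw": 0},
  {"dx": -0.03,"dy": -0.2,"dz": 0,"ax": 0,"ay": 0,"az": 0,"claw": 0},
  {"dx": 0,"dy": -0.2,"dz": 0,"ax": 0,"ay": 0,"az": 0,"claw": 0},
  {"dx": 0,"dy": 0,"dz": 0,"ax": 0,"ay": 0,"az": 0,"claw": 0},
], squeeze=115)

```text
clock: 20.85
position: [0.4922, -0.0319, 0.1028]
ee_rot: [0.022, -0.706, 0.022, 0.707]
ft_force: [0.2, 7.3, -1.0]
opening: 0.0082
```

```bash
python3 st.py
```

```text
t 20.85 p [492.2 -31.9 102.8] f [ 0.2  7.3 -1. ] m [ 1.82 -0.23 -0.02] open 8.2
tool y yaw (deg past -y toward -x) 3.56 pitch y -0.02 tilt z 0.1
```

Call:
arm_command([
  {"dx": 0,"dy": -0.1,"dz": 0,"ax": 0,"ay": 0,"az": 0,"claw": 0.9},
  {"dx": 0,"dy": 0,"dz": 0,"ax": 0,"ay": 0,"az": 0,"claw": 1.4},
  {"dx": 0,"dy": 0,"dz": 0,"ax": 0,"ay": 0,"az": 0,"claw": 2.5},
  {"dx": 0,"dy": 0,"dz": 0,"ax": 0,"ay": 0,"az": 0,"claw": 4},
  {"dx": 0,"dy": 0,"dz": 0,"ax": 0,"ay": 0,"az": 0,"claw": 5},
  {"dx": 0,"dy": 0,"dz": 0,"ax": 0,"ay": 0,"az": 0,"claw": 5},
], squeeze=30)

```text
clock: 21.6
position: [0.4921, -0.0339, 0.1028]
ee_rot: [0.022, -0.706, 0.024, 0.707]
ft_force: [0.1, -0.6, -0.2]
opening: 0.0498
```

```bash
python3 st.py
```

```text
t 21.6 p [492.1 -33.9 102.8] f [ 0.1 -0.6 -0.2] m [ 0.    0.01 -0.01] open 49.8
tool y yaw (deg past -y toward -x) 3.69 pitch y 0.17 tilt z 0.1
```

Released with zero contact force. Now straight up, then away.

Call:
arm_command([
  {"dx": -1,"dy": 0,"dz": 0,"ax": 0,"ay": 0,"az": 0,"claw": 5},
  {"dx": -2,"dy": 0,"dz": 0,"ax": 0,"ay": 0,"az": 0,"claw": 5},
  {"dx": -3,"dy": 0,"dz": 0,"ax": 0,"ay": 0,"az": 0,"claw": 5},
  {"dx": -4,"dy": 0,"dz": 0,"ax": 0,"ay": 0,"az": 0,"claw": 5},
  {"dx": -4,"dy": 0,"dz": 0,"ax": 0,"ay": 0,"az": 0,"claw": 5},
  {"dx": -4,"dy": -4,"dz": 0,"ax": 0,"ay": 0,"az": 0,"claw": 5},
  {"dx": 0,"dy": -5,"dz": 0,"ax": 0,"ay": 0,"az": 0,"claw": 5},
  {"dx": 0,"dy": -5,"dz": 0,"ax": 0,"ay": 0,"az": 0,"claw": 5},
  {"dx": 0,"dy": -5,"dz": 0,"ax": 0,"ay": 0,"az": 0,"claw": 5},
  {"dx": 0,"dy": 0,"dz": 0,"ax": 0,"ay": 0,"az": 0,"claw": 5},
])

```text
clock: 22.85
position: [0.5036, 0.1623, 0.2829]
ee_rot: [0.02, -0.706, 0.019, 0.707]
ft_force: [1.5, -0.6, -0.5]
opening: 0.0501
```

```bash
python3 st.py; python3 - <<'E'
from h import *
a=shot('top','t9.png')[180:330,265:455]; b=shot('scene','s9.png')[160:340,250:480]
cv2.imwrite('pics/v9.png',np.hstack([cv2.resize(a,(420,332),interpolation=cv2.INTER_CUBIC),cv2.resize(b,(380,332),interpolation=cv2.INTER_CUBIC)]))
E
```

```text
t 22.85 p [503.6 162.3 282.9] f [ 1.5 -0.6 -0.5] m [-0.02  0.02 -0.02] open 50.1
tool y yaw (deg past -y toward -x) 3.12 pitch y -0.05 tilt z 0.1
```

View pics/v9.png

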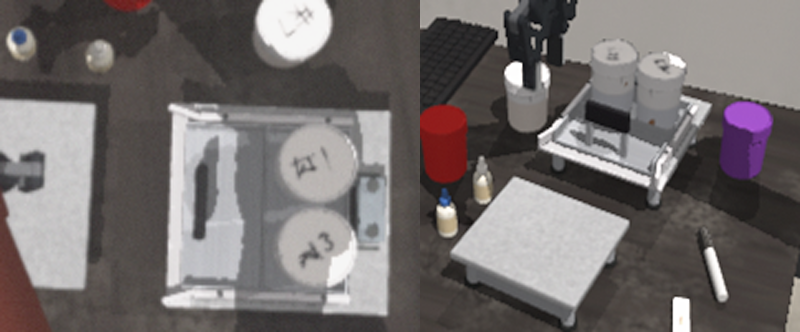

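The tray is home in the rails and against the end stop, with no plunger gap at about (357,210). Both jars are standing, and the bottles at (20,42) and (98,55) and the jar at (292,30) are undisturbed. Handing in.

```bash
python3 -c "
from h import *
print(env.hand_in())"
```

```text
the job is handed in; nothing more can be done
None
```

The tray is in the dock, pushed home, released and handed in at about 23 s of the 72 s allowed. I gripped its upright plate, lined it up with the dock on the stand, slid it across the gap and into the rails, and backed the arm away.

**Plunger:** I felt contact at TCP y ≈ −22.5 mm. It slid at a steady 9 N for about 9.5 mm, against the 9 mm nominal travel. It then stopped hard, with the push rising to 19 N and no further motion. I eased the push off before opening the fingers.

**Final picture:** The tray sits between the rails against the end stop with no visible gap at the plunger. Both jars are standing in it, and the bottles and the third jar look undisturbed. The gripper was clear, with close to zero force on it.

**Checks that were weak or disagreed:**
- **Automatic tray fit:** it twice locked onto the stand's edges, so I used hand-picked tray corners instead. They gave a width of 160.3 mm against the true 160 mm.
- **Level check in the gap:** tracking points on the tray and jar agreed with level motion only to about 1–3 mm. The side view looked level. I held the gripper up to 1° nose-up while crossing, then brought it back.

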